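# Close an antenna rotator: seat the cover, press in its bushing

### The arm

A 6-joint arm with a two-finger parallel gripper is mounted at the origin on the work surface. World frame = base frame: x ahead of the robot, y to its left, z up, the work surface at z = 0. Lengths are in m, angles in rad, forces in N, time in s.
With the tool pointing down it reaches from about 0.25 to 0.775 m from the base axis. Payload 4 kg.
Tool frame: the origin (TCP) lies on the centre line of the jaws, within the pads' length; the fingertips stand 8 mm ahead of it and the grasp point (between the pads) lies 11 mm behind it; z points along the fingers, y is the direction in which the jaws open and shut (so a half turn about z gives the same grasp; the last joint's range is limited). The gripper opens to 94 mm and grips with 3 to 60 N. Pads are 16 mm wide; open, the fingers measure 119 mm over their backs; the gripper's body (75 mm by 177 mm) begins 78 mm behind the grasp point.
Start: joints at [1.223, 0.087, 1.371, -0, 1.684, -0.103], TCP at [0.133, 0.534, 0.214] pointing down, gripper open.
Joint ranges: [-3.1, 3.1], [-0.76, 2.03], [0.27, 2.55], [-1.08, 4.22], [0.17, 2.65], [-2.57, 2.57]. Speed limits (rad/s): [2.79, 2.79, 3.14, 3.14, 3.14, 3.14].

### API

Orientations are given as [roll, pitch, yaw] about the fixed x, y, z axes, in that order (R = Rz(yaw) Ry(pitch) Rx(roll)).
In Python, from bench import * gives the robot as it stands.
- The arm moves only by the tool step_arm, never from a script. Its argument "steps" is a list of rows, each an object of numbers: "jaw": the opening, from 0 (shut) to 1 (fully open); "tx", "ty", "tz": the shift along the tool's x, y, z in m; "ax", "ay", "az": the turn, a rotation vector about the tool's x, y, z in rad. In form: [{"jaw": .., "tx": .., "ty": .., "tz": .., "ax": .., "ay": .., "az": ..}, ...]. A call has 1 to 8 rows; each row is the pose to reach, as a shift and turn from the pose measured when the call began, along the tool's axes at that moment; what a row does not reach only later rows make up. A row lasts 1/10 s, in which the tool goes at most 50 mm and 8.59 degrees, less where a joint would pass 70% of its speed; a pose out of reach is approached as far as the arm can. A call with a gripper value outside its range is refused whole. The fingers move at their own pace and stop on an object; the grip force is fixed at half the most. Time passes only in rows, so rows that repeat a pose let the fingers close. It gives the time, the measured TCP pose, the force and the opening at its end, in the units of the state.
- get_obs(): the state, without advancing time (a new reading comes with each control period).
- snapshot(name): name is "scene" or "top"; returns (picture, depth): 400x640x3 uint8, red, green, blue; 400x640 float32, m along the optical axis (not along the pixel's ray), 0 where there is no reading.
- camera_model(name): a dict with "intrinsics" (3x3 intrinsics, pixels), "k1" (the pictures are not rectified: a ray, as slopes to the right and down, at radius r is drawn at 1 + k1 r^2 times it, then the intrinsics apply), "origin" and "orientation" of the camera in the world. Camera axes: x right, y down, z forward; pixel columns grow to the right and rows downward; lengths in m; the calibration is good to about 2 mm. A picture is of the moment at which its call begins. camera_model takes no time and is no camera call.
- close_job(): hands the job in, once; it reports no verdict.
Trained networks look in the newest picture that a camera, given by its name, has taken for a name from the list of things; names that differ only in an ending like _2 or _b are one class to them, and where a whole thing is asked for, a point or a joint stands for the part that bears it (a point fixed in the world has none). Each returns a list of dicts, best first, with "confidence" (0 to 1); they miss things now and then, are a little off and sometimes report something else, mostly with a low value. They report only what shows in the picture. A call takes as long as a camera call. They do not tell look-alikes from the thing itself.
- silhouettes(camera, query): "pixels" (400x640 bool, what is visible of it) and "rect" ([left, top, right, bottom] in pixels, round what is visible of it).
The state is a dict: "time": time; "joint_positions": joint angles; "qvel": joint speeds; "joint_torque": joint torques, N m; "tool_pos": TCP position; "ee_rot": TCP orientation; "wrist_force": force on the tool from outside, world axes, zero at the start; "wrist_torque": the same for the moment, N m; "width": finger opening in m.
Only numpy, scipy, OpenCV 4.12 (cv2) and the standard library are available. Lean on these libraries where they do the work, as an engineer would, in place of code of your own. Each camera call takes 0.05 s, during which the arm holds its last target. There are 200 camera calls.

### The job

Close up the antenna rotator: lower the round aluminium cover onto the open gear case without dropping it, so that its register is inside the mouth and the plate sits level and fully down on the rim all round. Press the flanged bronze bushing into the bore of the cover's boss until its shoulder bottoms flush on the boss. Let go of both, and leave the band clamp, water bottle, radio and screwdriver where they are.

Things in the scene. Friction and masses are not known exactly. Their poses are not given: they have to be found in the camera images.
- case_rim (a point): Centre of the mouth of the grey-green round gear case, level with its flat rim, 90 mm above the bench; z up. Fixed upright. Mouth 100 mm across, lip 120, body 112; ears at bench level reach 79 mm from the axis, a black terminal box on one side 76 mm (25 to 59 mm up). Gears inside end 32 mm or more below the rim. The cover fits at any turn about its axis.
- cover_boss (a point): Middle of the round boss of the loose aluminium cover (0.25 to 0.5 kg), on its axis; z up out of the boss. Boss 42 mm across, 24 mm high, to grip it by; this point is 12 mm above the plate's top, 20 mm above the plate's underside, 26 mm above the register's underside. Plate 120 mm across, 8 mm thick. It starts lying on the bench, register down, boss up.
- cover_seat (a point): Centre of the underside of the cover's plate, 20 mm below the middle of the boss; z up. Below it stands the register (spigot), 96 mm across, 6 mm deep, tapered to 92 mm at its lower edge, that goes into the mouth. Seated, this point coincides with the centre of the mouth at rim height.
- cover_mouth (a point): Centre of the mouth of the cover's bore, level with the top of the boss, 12 mm above the middle of the boss; z out of the bore. The bore is 34 mm across (36 mm at its flared edge) and 24 mm deep, over a 24 mm shaft hole. It takes the bushing's sleeve: about 10 mm slips in freely, then the bore grips, and the other 12 mm must be pushed with roughly 5 to 15 N; it stays where it is left.
- bushing_center (a point): Centre of the loose flanged bronze bushing (0.14 kg), halfway up its 28 mm; z towards the flange. It starts standing on its sleeve, flange up. Flange 48 mm across, 6 mm thick (8 to 14 mm above this point), to grip by its edge; it overhangs the boss by 3 mm all round. Sleeve 32 mm across, 22 mm long, tapered to 27.6 mm over its lowest 6 mm; 24 mm hole, too narrow for fingers.
- bushing_shoulder (a point): Centre of the flange's underside (the shoulder), 8 mm above the bushing's centre. Pressed home, it coincides with the centre of the bore's mouth.
- cover: The cover as a whole; its origin is the centre of the register's underside, 26 mm below the middle of the boss.
- bushing: The bushing as a whole; its origin is the centre of the sleeve's lower end, 14 mm below its centre.
- band_clamp: Bystander: steel band clamp, a flat-lying ring 131 mm across and 14 mm high with a screw on one side (reaching 78 mm from the centre). Origin: centre of its underside.
- water_bottle: Bystander: clear water bottle with blue cap, 64 mm across, 190 mm tall, standing. Origin: centre of its foot.
- handheld_radio: Bystander: red handheld radio lying on its back, 56 x 105 x 34 mm, with a black aerial that ends 180 mm from its origin along its own y. Origin: centre of the underside of its red housing.
- screwdriver: Bystander: yellow-handled screwdriver lying along its own x, about 200 mm long, 26 mm high. Origin: about its middle, at bench level.
Things that resemble listed ones, but are neither listed nor needed, are in the scene too. There is more than one size of the cover; the job needs the smaller. There is more than one size of the part that bears case_rim; the job needs the larger.

How it is judged:
At the end, for the whole second after the job is handed in: Cover on the rim, boss up: 2 mm in height, 4 mm off centre, 0.025 rad of tilt at most. Bushing's shoulder on the boss, flange up: 2 mm in height, 3 mm off centre, 0.05 rad off the bore's line at most. Both at rest; bystanders within 30 mm of their starts (z of cover_seat in the frame of case_rim between -0.002 and 0.002 m and horizontal distance between cover_seat and case_rim below 0.004 m and angle between cover_seat's own z axis and vertical below 0.025 rad and z of bushing_shoulder in the frame of cover_mouth between -0.002 and 0.002 m and horizontal distance between bushing_shoulder and cover_mouth below 0.003 m and angle between the z axis of bushing_shoulder and the z axis of cover_mouth, either way round below 0.05 rad and angle between bushing_shoulder's own z axis and vertical below 0.08 rad and linear speed of each of cover, bushing below 0.02 m/s and distance of each of band_clamp, water_bottle, handheld_radio, screwdriver from where it was at the start of the episode below 0.03 m); the robot touches nothing.
It fails at once if the cover is dropped onto the case (let go and moving faster than 0.35 m/s within 60 mm of its seat) (linear speed of cover above 0.35 m/s and distance between cover_seat and case_rim below 0.06 m and contact force between the fingers and cover below 1 N).
It fails at once if a bystander is shifted by more than 30 mm (distance of any of band_clamp, water_bottle, handheld_radio, screwdriver from where it was at the start of the episode above 0.03 m).
It also fails if it takes over 64 s, if anything falls off the work surface, if the arm or the gripper's body presses on something with over 40 N, if the wrist force passes 120 N, or if a joint passes its speed limit or range.

## Working session

There is one attempt and no reset: what is moved stays moved. The work goes in short steps, Python scripts to look and compute and a tool call to move; the robot and the scene stay as the last step left them, time stands still between calls to the robot, and variables do not carry over. Pictures are saved under pics/ and viewed, about 8 in all and at most 12, crops included, and the job is handed in when it is done.

Besides the shell and the picture viewer there is one more tool, called after "Call:" as name(argument=value, ...) on one line, values as JSON. step_arm: Moves the arm, as the interface text tells. Its arguments: {"type":"object","properties":{"steps":{"type":"array"}},"required":["steps"]}

```bash
mkdir -p pics; cat > h.py <<'E'
from bench import *
import numpy as np, cv2
from scipy.spatial.transform import Rotation as R
def cam(n):
    c=camera_model(n); o=np.array(c["orientation"],float)
    M=o if o.shape==(3,3) else R.from_euler('xyz',o).as_matrix()
    return np.array(c["intrinsics"]),c["k1"],np.array(c["origin"]),M
def cloud(n,d):
    K,k1,O,M=cam(n); v,u=np.mgrid[0:400,0:640]
    p=np.stack([(u-K[0,2])/K[0,0],(v-K[1,2])/K[1,1]],-1)
    q=p.copy()
    for _ in range(8): q=p/(1+k1*(q**2).sum(-1,keepdims=True))
    P=np.concatenate([q,np.ones((400,640,1))],-1)*d[...,None]
    return P@M.T+O
E
python3 - <<'E'
from h import *
for n in("scene","top"):
    c=camera_model(n);print(n,{k:np.round(v,3).tolist() for k,v in c.items() if k!='name'})
    im,d=snapshot(n);cv2.imwrite(f"pics/{n}0.png",im[...,::-1]);np.save(f"{n}0.npy",d)
    P=cloud(n,d);np.save(f"{n}P0.npy",P)
    for q in("case_rim","cover","bushing","band_clamp","water_bottle","handheld_radio","screwdriver"):
        for s in silhouettes(n,q):
            m=s["pixels"]&(d>0);X=P[m]
            if len(X)<5: continue
            zt=np.percentile(X[:,2],97);T=X[X[:,2]>zt-.006]
            print(n,q,round(s["confidence"],2),np.round(s["rect"]).tolist(),"med",np.round(np.median(X,0),3),"ztop",round(zt,3),"topmid",np.round((T.min(0)+T.max(0))/2,3),"ext",np.round(np.ptp(X,0),3))
print(get_obs())
E
```

```text
scene {'intrinsics': [[420.229, 0.0, 322.426], [0.0, 420.229, 197.751], [0.0, 0.0, 1.0]], 'k1': 0.02, 'origin': [1.249, 0.589, 0.849], 'orientation': [-2.246, -0.01, 2.265]}
scene case_rim 0.88 [300.0, 195.0, 353.0, 249.0] med [0.555 0.037 0.054] ztop 0.091 topmid [0.549 0.025 0.089] ext [0.234 0.206 0.098]
scene case_rim 0.8 [342.0, 180.0, 383.0, 212.0] med [0.378 0.046 0.039] ztop 0.065 topmid [0.373 0.038 0.064] ext [0.106 0.114 0.072]
scene cover 0.83 [292.0, 149.0, 332.0, 174.0] med [ 0.312 -0.222  0.018] ztop 0.047 topmid [ 0.294 -0.237  0.046] ext [0.151 0.154 0.054]
scene cover 0.76 [254.0, 173.0, 290.0, 195.0] med [ 0.497 -0.242  0.014] ztop 0.037 topmid [ 0.487 -0.251  0.035] ext [0.12  0.12  0.041]
scene bushing 0.77 [388.0, 232.0, 405.0, 244.0] med [0.452 0.207 0.026] ztop 0.03 topmid [0.451 0.206 0.028] ext [0.051 0.044 0.036]
scene bushing 0.62 [302.0, 195.0, 355.0, 248.0] med [0.554 0.038 0.054] ztop 0.091 topmid [0.549 0.025 0.089] ext [0.21  0.216 0.097]
scene band_clamp 0.93 [229.0, 239.0, 281.0, 279.0] med [ 0.766 -0.073  0.01 ] ztop 0.016 topmid [ 0.753 -0.045  0.
[... 2379 characters left out ...]
1 0.026] ext [0.099 0.03  0.034]
{'time': 0.8, 'joint_positions': array([ 1.22289871e+00,  8.71761525e-02,  1.37068307e+00,  2.63876184e-05,
        1.68358954e+00, -1.03097454e-01]), 'qvel': array([-0.00135664,  0.00013787, -0.00048918, -0.00143886,  0.0019579 ,
       -0.00175386]), 'joint_torque': array([-7.68355803e-04, -3.39998925e+01, -3.02574313e+01,  7.17736082e-02,
        2.33604008e-02,  7.19978146e-06]), 'tool_pos': array([0.13330305, 0.53362936, 0.21352753]), 'ee_rot': array([ 3.14144683e+00, -1.12717959e-05,  2.89679546e+00]), 'wrist_force': array([0.44303678, 0.79085964, 0.84228853]), 'wrist_torque': array([-0.02846107,  0.04055871,  0.02348204]), 'width': 0.09344298882753167}
```

View pics/top0.png

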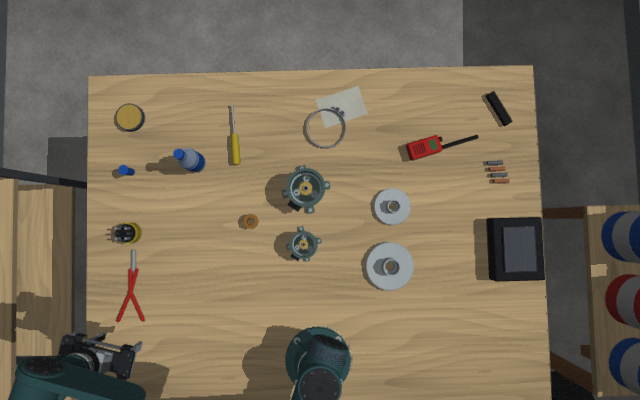

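View pics/scene0.png

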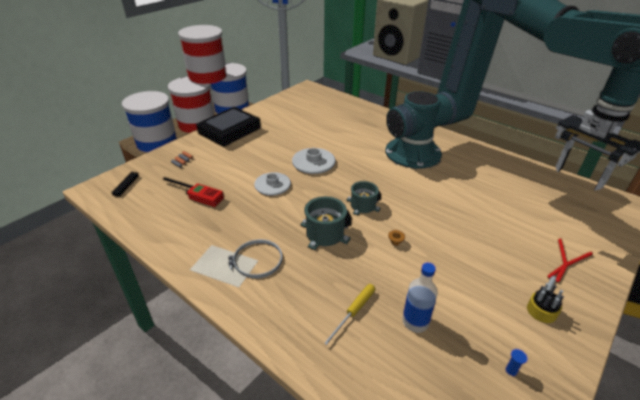

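```bash
python3 - <<'E'
from h import *
from scipy.optimize import least_squares
# refine top centres via disc area: fit circle to convex hull of top-layer points
def circ(P,c,r,z0,z1):
    X=P.reshape(-1,3); m=(np.hypot(X[:,0]-c[0],X[:,1]-c[1])<r)&(X[:,2]>z0)&(X[:,2]<z1)
    (x,y),rr=cv2.minEnclosingCircle(X[m][:,:2].astype(np.float32))
    h=cv2.convexHull(X[m][:,:2].astype(np.float32))[:,0]
    f=least_squares(lambda p:np.hypot(h[:,0]-p[0],h[:,1]-p[1])-p[2],[x,y,rr],loss='soft_l1',f_scale=.002).x
    return np.round(f,4),round(np.median(X[m][:,2]),4),m.sum()
for n in("top","scene"):
    P=np.load(n+"P0.npy")
    print(n,"rim",circ(P,(.548,.024),.09,.082,.1),"boss",circ(P,(.486,-.254),.035,.03,.045),"plate",circ(P,(.486,-.254),.08,.009,.02),"bush",circ(P,(.449,.204),.04,.022,.036))
E
```

```text
top rim (array([0.5464, 0.0237, 0.0594]), np.float64(0.0895), np.int64(383)) boss (array([ 0.4834, -0.2551,  0.0204]), np.float64(0.0368), np.int64(57)) plate (array([ 0.4836, -0.2551,  0.0596]), np.float64(0.0139), np.int64(912)) bush (array([0.4464, 0.2034, 0.0231]), np.float64(0.027), np.int64(131))
scene rim (array([0.5496, 0.0263, 0.0603]), np.float64(0.0891), np.int64(421)) boss (array([ 0.4871, -0.2511,  0.0211]), np.float64(0.0349), np.int64(66)) plate (array([ 0.4865, -0.2518,  0.0601]), np.float64(0.0138), np.int64(504)) bush (array([0.4505, 0.2056, 0.0242]), np.float64(0.027), np.int64(143))
```

The top view shows the large case at (306,188), the small case at (303,244), the small cover at (391,206), the large cover at (388,266) and the bushing at (248,221). The scene view agrees, and the fitted radii match the sizes given. The offsets between parts agree across both cameras to within 1 mm. I'll head for the cover now.

Call:
step_arm(steps=[{"jaw": 1, "tx": -0.532, "ty": -0.679, "tz": 0.05, "az": 1.326}, {"jaw": 1, "tx": -0.532, "ty": -0.679, "tz": 0.05, "az": 1.326}, {"jaw": 1, "tx": -0.532, "ty": -0.679, "tz": 0.05, "az": 1.326}, {"jaw": 1, "tx": -0.532, "ty": -0.679, "tz": 0.05, "az": 1.326}, {"jaw": 1, "tx": -0.532, "ty": -0.679, "tz": 0.05, "az": 1.326}, {"jaw": 1, "tx": -0.532, "ty": -0.679, "tz": 0.05, "az": 1.326}, {"jaw": 1, "tx": -0.532, "ty": -0.679, "tz": 0.05, "az": 1.326}, {"jaw": 1, "tx": -0.532, "ty": -0.679, "tz": 0.05, "az": 1.326}])

```text
invalid input
```

Call:
step_arm(steps=[{"jaw": 1.0, "tx": -0.532, "ty": -0.679, "tz": 0.05, "ax": 0, "ay": 0, "az": 1.326}, {"jaw": 1.0, "tx": -0.532, "ty": -0.679, "tz": 0.05, "ax": 0, "ay": 0, "az": 1.326}, {"jaw": 1.0, "tx": -0.532, "ty": -0.679, "tz": 0.05, "ax": 0, "ay": 0, "az": 1.326}, {"jaw": 1.0, "tx": -0.532, "ty": -0.679, "tz": 0.05, "ax": 0, "ay": 0, "az": 1.326}, {"jaw": 1.0, "tx": -0.532, "ty": -0.679, "tz": 0.05, "ax": 0, "ay": 0, "az": 1.326}, {"jaw": 1.0, "tx": -0.532, "ty": -0.679, "tz": 0.05, "ax": 0, "ay": 0, "az": 1.326}, {"jaw": 1.0, "tx": -0.532, "ty": -0.679, "tz": 0.05, "ax": 0, "ay": 0, "az": 1.326}, {"jaw": 1.0, "tx": -0.532, "ty": -0.679, "tz": 0.05, "ax": 0, "ay": 0, "az": 1.326}])

```text
time: 1.6
tool_pos: [0.2964, 0.1672, 0.1906]
ee_rot: [3.14, -0.0, 1.691]
wrist_force: [1.1, -0.1, -0.4]
width: 0.0941
```

Call:
step_arm(steps=[{"jaw": 1.0, "tx": -0.44, "ty": 0.137, "tz": 0.06, "ax": 0, "ay": 0, "az": 0.12}, {"jaw": 1.0, "tx": -0.44, "ty": 0.137, "tz": 0.06, "ax": 0, "ay": 0, "az": 0.12}, {"jaw": 1.0, "tx": -0.44, "ty": 0.137, "tz": 0.06, "ax": 0, "ay": 0, "az": 0.12}, {"jaw": 1.0, "tx": -0.44, "ty": 0.137, "tz": 0.06, "ax": 0, "ay": 0, "az": 0.12}, {"jaw": 1.0, "tx": -0.44, "ty": 0.137, "tz": 0.06, "ax": 0, "ay": 0, "az": 0.12}, {"jaw": 1.0, "tx": -0.44, "ty": 0.137, "tz": 0.06, "ax": 0, "ay": 0, "az": 0.12}, {"jaw": 1.0, "tx": -0.44, "ty": 0.137, "tz": 0.06, "ax": 0, "ay": 0, "az": 0.12}, {"jaw": 1.0, "tx": -0.44, "ty": 0.137, "tz": 0.06, "ax": 0, "ay": 0, "az": 0.12}])

```text
time: 2.4
tool_pos: [0.459, -0.1952, 0.1391]
ee_rot: [3.139, -0.001, 1.571]
wrist_force: [0.3, -1.6, 0.5]
width: 0.094
```

Call:
step_arm(steps=[{"jaw": 1.0, "tx": -0.058, "ty": 0.026, "tz": 0.02, "ax": 0, "ay": 0, "az": 0}, {"jaw": 1.0, "tx": -0.058, "ty": 0.026, "tz": 0.02, "ax": 0, "ay": 0, "az": 0}, {"jaw": 1.0, "tx": -0.058, "ty": 0.026, "tz": 0.06, "ax": 0, "ay": 0, "az": 0}, {"jaw": 1.0, "tx": -0.058, "ty": 0.026, "tz": 0.09, "ax": 0, "ay": 0, "az": 0}, {"jaw": 1.0, "tx": -0.058, "ty": 0.026, "tz": 0.11, "ax": 0, "ay": 0, "az": 0}, {"jaw": 1.0, "tx": -0.058, "ty": 0.026, "tz": 0.112, "ax": 0, "ay": 0, "az": 0}, {"jaw": 1.0, "tx": -0.058, "ty": 0.026, "tz": 0.112, "ax": 0, "ay": 0, "az": 0}])

```text
time: 3.1
tool_pos: [0.4853, -0.2531, 0.027]
ee_rot: [3.139, -0.001, 1.571]
wrist_force: [-0.1, -0.5, 0.2]
width: 0.0941
```

Call:
step_arm(steps=[{"jaw": 0.3, "tx": 0, "ty": 0, "tz": 0, "ax": 0, "ay": 0, "az": 0}, {"jaw": 0.3, "tx": 0, "ty": 0, "tz": 0, "ax": 0, "ay": 0, "az": 0}, {"jaw": 0.3, "tx": 0, "ty": 0, "tz": 0, "ax": 0, "ay": 0, "az": 0}, {"jaw": 0.3, "tx": 0, "ty": 0, "tz": 0, "ax": 0, "ay": 0, "az": 0}, {"jaw": 0.3, "tx": 0, "ty": 0, "tz": 0, "ax": 0, "ay": 0, "az": 0}, {"jaw": 0.3, "tx": 0, "ty": 0, "tz": 0, "ax": 0, "ay": 0, "az": 0}])

```text
time: 3.7
tool_pos: [0.4853, -0.2531, 0.0272]
ee_rot: [3.139, -0.001, 1.571]
wrist_force: [-0.6, 0.4, -0.7]
width: 0.0497
```

Call:
step_arm(steps=[{"jaw": 0.3, "tx": 0, "ty": 0, "tz": 0, "ax": 0, "ay": 0, "az": 0}, {"jaw": 0.3, "tx": 0, "ty": 0, "tz": 0, "ax": 0, "ay": 0, "az": 0}, {"jaw": 0.3, "tx": 0, "ty": 0, "tz": 0, "ax": 0, "ay": 0, "az": 0}, {"jaw": 0.3, "tx": 0, "ty": 0, "tz": -0.02, "ax": 0, "ay": 0, "az": 0}, {"jaw": 0.3, "tx": 0, "ty": 0, "tz": -0.05, "ax": 0, "ay": 0, "az": 0}, {"jaw": 0.3, "tx": 0, "ty": 0, "tz": -0.08, "ax": 0, "ay": 0, "az": 0}, {"jaw": 0.3, "tx": 0, "ty": 0, "tz": -0.115, "ax": 0, "ay": 0, "az": 0}, {"jaw": 0.3, "tx": 0, "ty": 0, "tz": -0.115, "ax": 0, "ay": 0, "az": 0}])

```text
time: 4.5
tool_pos: [0.4876, -0.2548, 0.1469]
ee_rot: [3.131, 0.004, 1.571]
wrist_force: [0.4, -0.1, -3.1]
width: 0.0413
```

Call:
step_arm(steps=[{"jaw": 0.3, "tx": 0.03, "ty": 0.006, "tz": 0, "ax": 0, "ay": 0, "az": 0}, {"jaw": 0.3, "tx": 0.07, "ty": 0.015, "tz": 0, "ax": 0, "ay": 0, "az": 0}, {"jaw": 0.3, "tx": 0.115, "ty": 0.025, "tz": 0, "ax": 0, "ay": 0, "az": 0}, {"jaw": 0.3, "tx": 0.16, "ty": 0.035, "tz": 0, "ax": 0, "ay": 0, "az": 0}, {"jaw": 0.3, "tx": 0.205, "ty": 0.045, "tz": 0, "ax": 0, "ay": 0, "az": 0}, {"jaw": 0.3, "tx": 0.245, "ty": 0.054, "tz": 0, "ax": 0, "ay": 0, "az": 0}, {"jaw": 0.3, "tx": 0.27, "ty": 0.06, "tz": 0, "ax": 0, "ay": 0, "az": 0}, {"jaw": 0.3, "tx": 0.28, "ty": 0.06, "tz": 0, "ax": 0, "ay": 0, "az": 0}])

```text
time: 5.3
tool_pos: [0.5465, 0.028, 0.1428]
ee_rot: [3.136, 0.003, 1.574]
wrist_force: [-0.5, -0.6, -4.9]
width: 0.0409
```

Call:
step_arm(steps=[{"jaw": 0.3, "tx": 0, "ty": 0, "tz": 0, "ax": 0, "ay": 0, "az": 0}, {"jaw": 0.3, "tx": 0, "ty": 0, "tz": 0, "ax": 0, "ay": 0, "az": 0}])

```text
time: 5.5
tool_pos: [0.5451, 0.0274, 0.1405]
ee_rot: [3.14, 0.004, 1.574]
wrist_force: [-0.2, 0.3, -4.2]
width: 0.0413
```

```bash
python3 - <<'E'
from h import *
o=get_obs();print(o["tool_pos"],o["ee_rot"],o["width"])
im,d=snapshot("scene");P=cloud("scene",d)
im2=im
cv2.imwrite("pics/a.png",cv2.resize(im[150:280,260:420],None,fx=5,fy=4.5,interpolation=cv2.INTER_CUBIC)[...,::-1])
for n in("scene","top"):
    im,d=snapshot(n);X=cloud(n,d).reshape(-1,3)
    m=(np.hypot(X[:,0]-.548,X[:,1]-.025)<.07)&(X[:,2]>.125)&(X[:,2]<.142)
    Q=X[m];f=np.linalg.lstsq(np.c_[Q[:,:2]-[.548,.025],np.ones(len(Q))],Q[:,2],rcond=None)[0]
    h=cv2.convexHull(Q[:,:2].astype(np.float32))
    print(n,m.sum(),"plane",f,cv2.minEnclosingCircle(h),Q.min(0),Q.max(0))
E
```

```text
[0.54513312 0.02744216 0.14046412] [3.14009293 0.00375039 1.57392619] 0.04125309991678683
scene 731 plane [-0.01030032 -0.00949619  0.12865715] ((0.5484238266944885, 0.02746478095650673), 0.06095718592405319) [ 0.48858158 -0.03255498  0.12500129] [0.60706332 0.08689973 0.14194817]
top 68 plane [-0.01599735 -0.00391294  0.12853719] ((0.5378855466842651, 0.02660764753818512), 0.0558212473988533) [ 0.49576774 -0.02299135  0.12507985] [0.56327829 0.0813508  0.13267044]
```

Call:
step_arm(steps=[{"jaw": 0.3, "tx": -0.001, "ty": 0.001, "tz": 0.005, "ax": 0, "ay": 0, "az": 0}, {"jaw": 0.3, "tx": -0.001, "ty": 0.001, "tz": 0.01, "ax": 0, "ay": 0, "az": 0}, {"jaw": 0.3, "tx": -0.001, "ty": 0.001, "tz": 0.014, "ax": 0, "ay": 0, "az": 0}, {"jaw": 0.3, "tx": -0.001, "ty": 0.001, "tz": 0.018, "ax": 0, "ay": 0, "az": 0}, {"jaw": 0.3, "tx": -0.001, "ty": 0.001, "tz": 0.022, "ax": 0, "ay": 0, "az": 0}, {"jaw": 0.3, "tx": -0.001, "ty": 0.001, "tz": 0.025, "ax": 0, "ay": 0, "az": 0}, {"jaw": 0.3, "tx": -0.001, "ty": 0.001, "tz": 0.025, "ax": 0, "ay": 0, "az": 0}])

```text
time: 6.35
tool_pos: [0.5469, 0.0257, 0.1165]
ee_rot: [3.138, 0.004, 1.572]
wrist_force: [-0.6, 0.2, -4.2]
width: 0.0412
```

Call:
step_arm(steps=[{"jaw": 0.3, "tx": 0, "ty": 0, "tz": 0.002, "ax": 0, "ay": 0, "az": 0}, {"jaw": 0.3, "tx": 0, "ty": 0, "tz": 0.004, "ax": 0, "ay": 0, "az": 0}, {"jaw": 0.3, "tx": 0, "ty": 0, "tz": 0.005, "ax": 0, "ay": 0, "az": 0}, {"jaw": 0.3, "tx": 0, "ty": 0, "tz": 0.006, "ax": 0, "ay": 0, "az": 0}, {"jaw": 0.3, "tx": 0, "ty": 0, "tz": 0.006, "ax": 0, "ay": 0, "az": 0}])

```text
time: 6.85
tool_pos: [0.5469, 0.0256, 0.1112]
ee_rot: [3.138, 0.004, 1.572]
wrist_force: [-1.6, 0.3, -2.0]
width: 0.0415
```

Call:
step_arm(steps=[{"jaw": 0.3, "tx": 0, "ty": 0, "tz": 0.001, "ax": 0, "ay": 0, "az": 0}, {"jaw": 0.3, "tx": 0, "ty": 0, "tz": 0.002, "ax": 0, "ay": 0, "az": 0}, {"jaw": 0.3, "tx": 0, "ty": 0, "tz": 0.002, "ax": 0, "ay": 0, "az": 0}])

```text
time: 7.15
tool_pos: [0.5469, 0.0256, 0.1111]
ee_rot: [3.137, 0.004, 1.572]
wrist_force: [-4.2, -0.6, 5.7]
width: 0.0416
```

Call:
step_arm(steps=[{"jaw": 0.7, "tx": 0, "ty": 0, "tz": 0, "ax": 0, "ay": 0, "az": 0}, {"jaw": 1.0, "tx": 0, "ty": 0, "tz": 0, "ax": 0, "ay": 0, "az": 0}, {"jaw": 1.0, "tx": 0, "ty": 0, "tz": -0.002, "ax": 0, "ay": 0, "az": 0}, {"jaw": 1.0, "tx": 0, "ty": 0, "tz": -0.01, "ax": 0, "ay": 0, "az": 0}, {"jaw": 1.0, "tx": 0, "ty": 0, "tz": -0.05, "ax": 0, "ay": 0, "az": 0}, {"jaw": 1.0, "tx": 0.05, "ty": -0.025, "tz": -0.05, "ax": 0, "ay": 0, "az": 0}, {"jaw": 1.0, "tx": 0.09, "ty": -0.05, "tz": -0.05, "ax": 0, "ay": 0, "az": 0}, {"jaw": 1.0, "tx": 0.13, "ty": -0.07, "tz": -0.05, "ax": 0, "ay": 0, "az": 0}])

```text
time: 7.95
tool_pos: [0.4761, 0.1568, 0.1614]
ee_rot: [3.135, 0.003, 1.571]
wrist_force: [0.0, 0.4, 0.9]
width: 0.0938
```

```bash
python3 - <<'E'
from h import *
from scipy.optimize import least_squares
print(get_obs()["tool_pos"],get_obs()["ee_rot"])
for n in("top","scene"):
    im,d=snapshot(n);X=cloud(n,d).reshape(-1,3)
    if n=="scene": cv2.imwrite("pics/b.png",cv2.resize(im[160:270,260:420],None,fx=5,fy=5,interpolation=cv2.INTER_CUBIC)[...,::-1])
    for k,c,r,z0,z1 in(("plate",(.547,.025),.068,.088,.106),("boss",(.547,.025),.03,.116,.13),("bush",(.449,.204),.04,.022,.036)):
        m=(np.hypot(X[:,0]-c[0],X[:,1]-c[1])<r)&(X[:,2]>z0)&(X[:,2]<z1);Q=X[m]
        if len(Q)<5: print(n,k,len(Q));continue
        f=np.linalg.lstsq(np.c_[Q[:,:2]-c,np.ones(len(Q))],Q[:,2],rcond=None)[0]
        h=cv2.convexHull(Q[:,:2].astype(np.float32))[:,0]
        g=least_squares(lambda p:np.hypot(h[:,0]-p[0],h[:,1]-p[1])-p[2],[*c,.03],loss='soft_l1',f_scale=.002).x
        print(n,k,len(Q),"plane",np.round(f,4),"circ",np.round(g,4))
E
```

```text
[0.47605622 0.15679368 0.16143352] [3.13488231e+00 3.10766922e-03 1.57085909e+00]
top plate 1105 plane [ 0.     -0.001   0.0976] circ [0.5454 0.0238 0.0593]
top boss 57 plane [-0.0169 -0.0103  0.1213] circ [0.5456 0.0238 0.0204]
top bush 0
scene plate 878 plane [-0.0223 -0.0145  0.0976] circ [0.5499 0.0275 0.0605]
scene boss 78 plane [0.0038 0.0067 0.12  ] circ [0.5488 0.0265 0.021 ]
scene bush 143 plane [0.0027 0.0227 0.0271] circ [0.4505 0.2058 0.0241]
```

View pics/b.png

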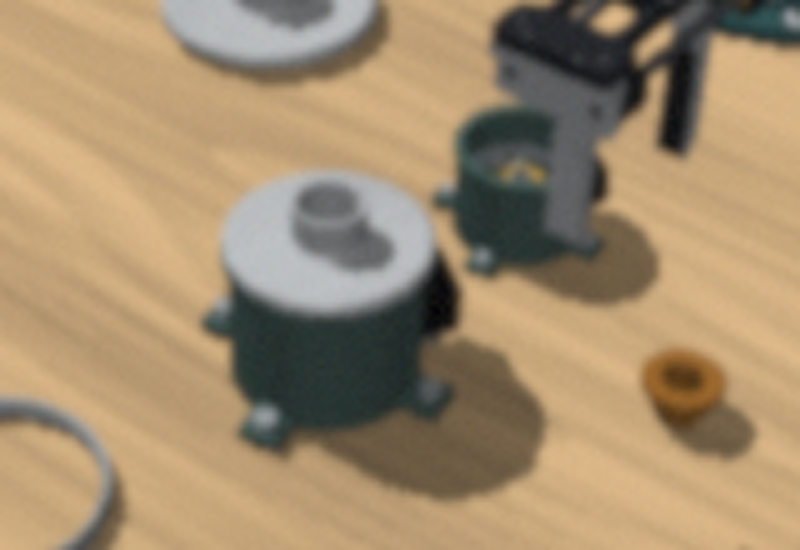

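The crop shows the cover's plate flush on the large case at about (330,240), with the bushing standing free at (683,385). The measured plate top is 0.0976 m and level, where 0.098 is expected. Now the bushing.

Call:
step_arm(steps=[{"jaw": 1.0, "tx": 0.048, "ty": -0.028, "tz": 0.02, "ax": 0.006, "ay": 0, "az": 0}, {"jaw": 1.0, "tx": 0.048, "ty": -0.028, "tz": 0.04, "ax": 0.006, "ay": 0, "az": 0}, {"jaw": 1.0, "tx": 0.048, "ty": -0.028, "tz": 0.08, "ax": 0.006, "ay": 0, "az": 0}, {"jaw": 1.0, "tx": 0.048, "ty": -0.028, "tz": 0.12, "ax": 0.006, "ay": 0, "az": 0}, {"jaw": 1.0, "tx": 0.048, "ty": -0.028, "tz": 0.14, "ax": 0.006, "ay": 0, "az": 0}, {"jaw": 1.0, "tx": 0.048, "ty": -0.028, "tz": 0.147, "ax": 0.006, "ay": 0, "az": 0}, {"jaw": 1.0, "tx": 0.048, "ty": -0.028, "tz": 0.147, "ax": 0.006, "ay": 0, "az": 0}])

```text
time: 8.75
tool_pos: [0.4469, 0.207, 0.0136]
ee_rot: [-3.14, 0.002, 1.579]
wrist_force: [-0.3, 0.9, 0.5]
width: 0.0938
```

Call:
step_arm(steps=[{"jaw": 0.35, "tx": 0, "ty": 0, "tz": 0, "ax": 0, "ay": 0, "az": 0}, {"jaw": 0.35, "tx": 0, "ty": 0, "tz": 0, "ax": 0, "ay": 0, "az": 0}, {"jaw": 0.35, "tx": 0, "ty": 0, "tz": 0, "ax": 0, "ay": 0, "az": 0}, {"jaw": 0.35, "tx": 0, "ty": 0, "tz": 0, "ax": 0, "ay": 0, "az": 0}, {"jaw": 0.35, "tx": 0, "ty": 0, "tz": 0, "ax": 0, "ay": 0, "az": 0}, {"jaw": 0.35, "tx": 0, "ty": 0, "tz": 0, "ax": 0, "ay": 0, "az": 0}, {"jaw": 0.35, "tx": 0, "ty": 0, "tz": 0, "ax": 0, "ay": 0, "az": 0}, {"jaw": 0.35, "tx": 0, "ty": 0, "tz": 0, "ax": 0, "ay": 0, "az": 0}])

```text
time: 9.55
tool_pos: [0.4471, 0.2071, 0.0138]
ee_rot: [-3.14, 0.002, 1.579]
wrist_force: [-0.1, -0.4, 0.1]
width: 0.0468
```

Call:
step_arm(steps=[{"jaw": 0.35, "tx": 0, "ty": 0, "tz": -0.02, "ax": 0, "ay": 0, "az": 0.008}, {"jaw": 0.35, "tx": 0, "ty": 0, "tz": -0.06, "ax": 0, "ay": 0, "az": 0.008}, {"jaw": 0.35, "tx": 0, "ty": 0, "tz": -0.1, "ax": 0, "ay": 0, "az": 0.008}, {"jaw": 0.35, "tx": 0, "ty": 0, "tz": -0.14, "ax": 0, "ay": 0, "az": 0.008}, {"jaw": 0.35, "tx": -0.02, "ty": 0.01, "tz": -0.15, "ax": 0, "ay": 0, "az": 0.008}, {"jaw": 0.35, "tx": -0.055, "ty": 0.03, "tz": -0.15, "ax": 0, "ay": 0, "az": 0.008}, {"jaw": 0.35, "tx": -0.09, "ty": 0.05, "tz": -0.15, "ax": 0, "ay": 0, "az": 0.008}, {"jaw": 0.35, "tx": -0.1, "ty": 0.057, "tz": -0.15, "ax": 0, "ay": 0, "az": 0.008}])

```text
time: 10.35
tool_pos: [0.506, 0.1049, 0.1633]
ee_rot: [-3.14, 0.003, 1.567]
wrist_force: [-0.4, 0.1, -1.5]
width: 0.0468
```

Call:
step_arm(steps=[{"jaw": 0.35, "tx": -0.03, "ty": 0.016, "tz": 0, "ax": 0, "ay": 0, "az": 0}, {"jaw": 0.35, "tx": -0.06, "ty": 0.032, "tz": 0, "ax": 0, "ay": 0, "az": 0}, {"jaw": 0.35, "tx": -0.077, "ty": 0.041, "tz": 0.004, "ax": 0, "ay": 0, "az": 0}, {"jaw": 0.35, "tx": -0.077, "ty": 0.041, "tz": 0.008, "ax": 0, "ay": 0, "az": 0}, {"jaw": 0.35, "tx": -0.077, "ty": 0.041, "tz": 0.008, "ax": 0, "ay": 0, "az": 0}, {"jaw": 0.35, "tx": -0.077, "ty": 0.041, "tz": 0.008, "ax": 0, "ay": 0, "az": 0}])

```text
time: 10.95
tool_pos: [0.546, 0.0289, 0.155]
ee_rot: [-3.138, 0.003, 1.569]
wrist_force: [0.3, 0.7, -1.3]
width: 0.0468
```

```bash
python3 - <<'E'
from h import *
print(get_obs()["tool_pos"],get_obs()["ee_rot"])
im,d=snapshot("scene");X=cloud("scene",d)
cv2.imwrite("pics/c.png",cv2.resize(im[160:260,270:400],None,fx=6,fy=6,interpolation=cv2.INTER_CUBIC)[...,::-1])
P=X.reshape(-1,3); C=im.reshape(-1,3).astype(int)
hsv=cv2.cvtColor(im,cv2.COLOR_RGB2HSV).reshape(-1,3)
m=(np.hypot(P[:,0]-.548,P[:,1]-.027)<.05)&(P[:,2]>.125)&(P[:,2]<.18)&(hsv[:,1]>100)&(hsv[:,0]<25)
Q=P[m];print(len(Q),Q.min(0),Q.max(0),(Q.min(0)+Q.max(0))/2)
E
```

```text
[0.54599231 0.02894227 0.15500957] [-3.13824757e+00  2.60514448e-03  1.56853095e+00]
141 [0.52194126 0.01060012 0.14608786] [0.56872971 0.05182012 0.17414556] [0.54533549 0.03121012 0.16011671]
```

View pics/c.png

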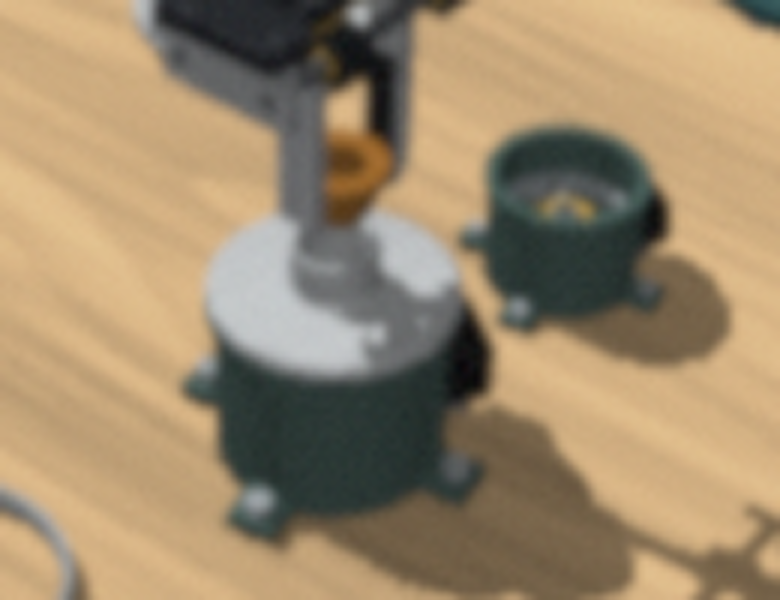

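The crop shows the bushing held level at (355,175), above the boss at (335,260). The remaining offset is about 1 mm in x and y. Lowering.

Call:
step_arm(steps=[{"jaw": 0.35, "tx": -0.001, "ty": 0.001, "tz": 0.006, "ax": 0, "ay": 0, "az": 0}, {"jaw": 0.35, "tx": -0.001, "ty": 0.001, "tz": 0.012, "ax": 0, "ay": 0, "az": 0}, {"jaw": 0.35, "tx": -0.001, "ty": 0.001, "tz": 0.016, "ax": 0, "ay": 0, "az": 0}, {"jaw": 0.35, "tx": -0.001, "ty": 0.001, "tz": 0.02, "ax": 0, "ay": 0, "az": 0}, {"jaw": 0.35, "tx": -0.001, "ty": 0.001, "tz": 0.023, "ax": 0, "ay": 0, "az": 0}, {"jaw": 0.35, "tx": -0.001, "ty": 0.001, "tz": 0.026, "ax": 0, "ay": 0, "az": 0}, {"jaw": 0.35, "tx": -0.001, "ty": 0.001, "tz": 0.028, "ax": 0, "ay": 0, "az": 0}, {"jaw": 0.35, "tx": -0.001, "ty": 0.001, "tz": 0.028, "ax": 0, "ay": 0, "az": 0}])

```text
time: 11.8
tool_pos: [0.5469, 0.0278, 0.1272]
ee_rot: [-3.139, 0.003, 1.569]
wrist_force: [-0.8, 0.1, -1.1]
width: 0.0469
```

Call:
step_arm(steps=[{"jaw": 0.35, "tx": 0, "ty": 0, "tz": 0.002, "ax": 0, "ay": 0, "az": 0}, {"jaw": 0.35, "tx": 0, "ty": 0, "tz": 0.004, "ax": 0, "ay": 0, "az": 0}, {"jaw": 0.35, "tx": 0, "ty": 0, "tz": 0.006, "ax": 0, "ay": 0, "az": 0}, {"jaw": 0.35, "tx": 0, "ty": 0, "tz": 0.008, "ax": 0, "ay": 0, "az": 0}, {"jaw": 0.35, "tx": 0, "ty": 0, "tz": 0.01, "ax": 0, "ay": 0, "az": 0}, {"jaw": 0.35, "tx": 0, "ty": 0, "tz": 0.012, "ax": 0, "ay": 0, "az": 0}])

```text
time: 12.4
tool_pos: [0.5474, 0.0277, 0.1182]
ee_rot: [-3.141, 0.003, 1.569]
wrist_force: [-5.0, 0.2, 9.6]
width: 0.0473
```

Call:
step_arm(steps=[{"jaw": 0.35, "tx": 0, "ty": 0, "tz": 0.003, "ax": 0, "ay": 0, "az": 0}, {"jaw": 0.35, "tx": 0, "ty": 0, "tz": 0.005, "ax": 0, "ay": 0, "az": 0}, {"jaw": 0.35, "tx": 0, "ty": 0, "tz": 0.006, "ax": 0, "ay": 0, "az": 0}, {"jaw": 0.35, "tx": 0, "ty": 0, "tz": 0.006, "ax": 0, "ay": 0, "az": 0}, {"jaw": 0.35, "tx": 0, "ty": 0, "tz": 0.006, "ax": 0, "ay": 0, "az": 0}])

```text
time: 12.9
tool_pos: [0.5475, 0.0276, 0.1149]
ee_rot: [3.141, 0.003, 1.569]
wrist_force: [-4.7, -0.3, 8.1]
width: 0.0468
```

Call:
step_arm(steps=[{"jaw": 0.35, "tx": 0, "ty": 0, "tz": 0.003, "ax": 0, "ay": 0, "az": 0}, {"jaw": 0.35, "tx": 0, "ty": 0, "tz": 0.005, "ax": 0, "ay": 0, "az": 0}, {"jaw": 0.35, "tx": 0, "ty": 0, "tz": 0.006, "ax": 0, "ay": 0, "az": 0}, {"jaw": 0.35, "tx": 0, "ty": 0, "tz": 0.006, "ax": 0, "ay": 0, "az": 0}])

```text
time: 13.3
tool_pos: [0.5476, 0.0276, 0.1136]
ee_rot: [3.138, 0.004, 1.569]
wrist_force: [-7.6, 0.5, 16.3]
width: 0.0469
```

Call:
step_arm(steps=[{"jaw": 0.35, "tx": 0, "ty": 0, "tz": 0.006, "ax": 0, "ay": 0, "az": 0}, {"jaw": 0.35, "tx": 0, "ty": 0, "tz": 0.008, "ax": 0, "ay": 0, "az": 0}, {"jaw": 0.35, "tx": 0, "ty": 0, "tz": 0.008, "ax": 0, "ay": 0, "az": 0}, {"jaw": 0.35, "tx": 0, "ty": 0, "tz": 0.0, "ax": 0, "ay": 0, "az": 0}])

```text
time: 13.7
tool_pos: [0.5478, 0.0277, 0.1156]
ee_rot: [3.136, 0.004, 1.569]
wrist_force: [1.3, -0.1, -6.2]
width: 0.047
```

Call:
step_arm(steps=[{"jaw": 0.35, "tx": 0, "ty": 0, "tz": 0.003, "ax": 0, "ay": 0, "az": 0}, {"jaw": 0.35, "tx": 0, "ty": 0, "tz": 0.006, "ax": 0, "ay": 0, "az": 0}, {"jaw": 0.35, "tx": 0, "ty": 0, "tz": 0.008, "ax": 0, "ay": 0, "az": 0}, {"jaw": 0.35, "tx": 0, "ty": 0, "tz": 0.008, "ax": 0, "ay": 0, "az": 0}])

```text
time: 14.1
tool_pos: [0.5488, 0.0277, 0.1136]
ee_rot: [3.132, 0.004, 1.569]
wrist_force: [-8.9, -0.4, 23.6]
width: 0.047
```

Call:
step_arm(steps=[{"jaw": 1.0, "tx": 0, "ty": 0, "tz": 0.003, "ax": 0, "ay": 0, "az": 0}, {"jaw": 1.0, "tx": 0, "ty": 0, "tz": 0.001, "ax": 0, "ay": 0, "az": 0}, {"jaw": 1.0, "tx": 0, "ty": 0, "tz": 0, "ax": 0, "ay": 0, "az": 0}, {"jaw": 1.0, "tx": 0, "ty": 0, "tz": -0.03, "ax": 0, "ay": 0, "az": 0}, {"jaw": 1.0, "tx": 0, "ty": 0, "tz": -0.07, "ax": 0, "ay": 0, "az": 0}, {"jaw": 1.0, "tx": 0.04, "ty": -0.06, "tz": -0.07, "ax": 0, "ay": 0, "az": 0}, {"jaw": 1.0, "tx": 0.08, "ty": -0.1, "tz": -0.07, "ax": 0, "ay": 0, "az": 0}, {"jaw": 1.0, "tx": 0.1, "ty": -0.12, "tz": -0.07, "ax": 0, "ay": 0, "az": 0}])

```text
time: 14.9
tool_pos: [0.4319, 0.1242, 0.1813]
ee_rot: [3.132, 0.004, 1.567]
wrist_force: [0.2, 1.1, -0.1]
width: 0.0937
```

```bash
cat > m.py <<'E'
from h import *
import sys
from scipy.optimize import least_squares
print(get_obs()["tool_pos"],get_obs()["ee_rot"])
for n in("top","scene"):
    A=[];
    for _ in range(3): im,d=snapshot(n);A.append(cloud(n,d).reshape(-1,3))
    X=np.median(A,0)
    if n=="scene": cv2.imwrite(f"pics/{sys.argv[1]}.png",cv2.resize(im[170:260,280:380],None,fx=6,fy=6,interpolation=cv2.INTER_CUBIC)[...,::-1])
    for k,c,r,z0,z1 in(("plate",(.547,.025),.068,.088,.106),("flange",(.547,.025),.035,.122,.145)):
        m=(np.hypot(X[:,0]-c[0],X[:,1]-c[1])<r)&(X[:,2]>z0)&(X[:,2]<z1);Q=X[m]
        if len(Q)<5: print(n,k,len(Q));continue
        f=np.linalg.lstsq(np.c_[Q[:,:2]-c,np.ones(len(Q))],Q[:,2],rcond=None)[0]
        h=cv2.convexHull(Q[:,:2].astype(np.float32))[:,0]
        g=least_squares(lambda p:np.hypot(h[:,0]-p[0],h[:,1]-p[1])-p[2],[*c,.03],loss='soft_l1',f_scale=.002).x
        print(n,k,len(Q),"plane",np.round(f,4),"med z",np.median(Q[:,2]),"circ",np.round(g,4))
E
python3 m.py d
```

```text
[0.43187927 0.1242457  0.18125204] [3.13234656 0.00369379 1.56709539]
top plate 1022 plane [ 0.0013 -0.002   0.0977] med z 0.09764447051443692 circ [0.5468 0.0237 0.0595]
top flange 160 plane [0.0076 0.0048 0.1276] med z 0.12766159088638318 circ [0.5469 0.024  0.0234]
scene plate 801 plane [-0.019  -0.0146  0.0977] med z 0.09757563881827136 circ [0.5502 0.0264 0.0598]
scene flange 141 plane [-0.0103 -0.0117  0.1273] med z 0.12774548991248535 circ [0.5509 0.0271 0.0232]
```

View pics/d.png

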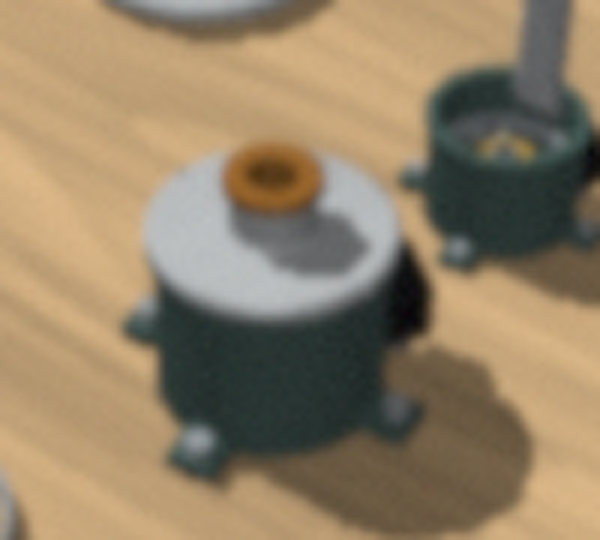

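The crop shows the flange flush on the boss at (272,178) and the plate flush on the rim. The flange top is 30.0 mm above the plate top in the top camera, exactly as expected. The plate is within 0.5 mm of the rim centre in that camera and level there, and no bystander lay on the arm's path. Handing in.

```bash
python3 -c "
from bench import *
print(get_obs()['wrist_force'],get_obs()['width']);print(close_job())"
```

```text
[ 0.80905768 -0.08138213  0.0620568 ] 0.09388647479450765
the job is handed in; nothing more can be done
None
```

I seated the smaller cover on the larger gear case, pressed the bushing home and released both. The job is handed in at about 15 s on the robot's clock; it gives no verdict.

**Last checks:**
- **Cover:** the plate top is at 97.7 mm, where 98 mm is expected. Its centre is 0.4 mm from the rim centre in the top camera and 0.6 mm in the scene camera.
- **Bushing:** the flange top is 30 mm above the plate top, which is what a fully pressed bushing gives, and about 1 mm or less off the plate's centre. At the last press the tool stopped at the expected height with 24 N upward on it.
- **At hand-in:** the gripper was open and clear of everything.

**What disagreed or was not checked:**
- **Tilt:** the top camera shows the plate level to about 0.002 rad, but the scene camera's fit gives about 0.024 rad, just under the 0.025 limit. It gave about the same before the bushing went in, so I took it as camera error.
- **Camera offset:** the two cameras differ by 3–4 mm in absolute position, so I relied on offsets between parts within one camera.
- **Pressing:** when I eased off after the first press, the tool rose about 2 mm, so I pressed again before letting go.
- **Bystanders:** I did not re-measure the band clamp, bottle, radio or screwdriver. The arm's path kept well away from all four.

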